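# Sweep used screw caps into the discard tray

## Robot

A 6-joint arm with a two-finger parallel gripper is mounted at the origin on the work surface. World frame = base frame: x ahead of the robot, y to its left, z up, the work surface at z = 0. Lengths are in mm, angles in rad, forces in N, time in s.
With the tool pointing down it reaches from about 350 to 775 mm from the base axis. Payload 7.3 kg.
Tool frame: the origin (TCP) lies at the very end of the fingers, on their centre line; the grasp point (between the pads) lies grip_point_offset behind it (grip_point_offset is the distance from the TCP to the grasp point, in mm); x points along the fingers, z is the direction in which the jaws open and shut, and the axes are right-handed (so a half turn about x gives the same grasp; the last joint's range is limited). The gripper opens to 92 mm and grips with 3 to 60 N. Pads are 19 mm wide; open, the fingers measure 130 mm over their backs; the gripper's body (75 mm by 190 mm) begins 47 mm behind the grasp point.
Start: joints at [-1.37, 0.342, 1.524, -0, 1.275, -0.146], TCP at [178.465, -493.756, 226.741] pointing down, gripper open.
Joint ranges: [-2.53, 2.53], [-0.77, 2.02], [0.04, 2.7], [-1, 4.14], [0.28, 2.66], [-3.11, 3.11]. Speed limits (rad/s): [2.57, 2.57, 3.14, 3.14, 3.14, 3.14].

## Interface

Orientations are given as [roll, pitch, yaw] about the fixed x, y, z axes, in that order (R = Rz(yaw) Ry(pitch) Rx(roll)).
In Python, from plant import * gives the robot as it stands.
- The arm moves only by the tool send_rows, never from a script. Its argument "series" is text: rows parted by semicolons, each of 5 numbers parted by spaces: the gripper's target within -1 to 1 (fully open at 1, half-way at 0, shut at -1), then the shift along the tool's x, y, z in units of 30 mm (1.0 is 30 mm), then the turn about the tool's x in units of 5 degrees (1.0 is 5 degrees). A call has 1 to 8 rows; each row is the pose to reach, as a shift and turn from the pose commanded when the call began, along the tool's axes at that moment; what a row does not reach only later rows make up. A row lasts 1/8 s, in which the tool goes at most 62.5 mm and 10.7 degrees, less where a joint would pass 70% of its speed; a pose out of reach is approached as far as the arm can. A call with a gripper value outside its range is refused whole. The fingers move at their own pace and stop on an object; the grip force is fixed at half the most. Time passes only in rows, so rows that repeat a pose let the fingers close. It gives the time, the measured TCP pose, the force and the opening at its end, in the units of the state.
- get_obs(): the state, without advancing time (a new reading comes with each control period).
- capture(name): name is "side" or "top"; returns a dict with "pixels" (480x640x3 uint8, red, green, blue), "mtx" (3x3 intrinsics, pixels), "R" (3x3) and "t" (3): a world point X has camera coordinates R X + t. Camera axes: x right, y down, z forward; pixel columns grow to the right and rows downward; lengths in mm; the calibration is good to about 2 mm. A picture is of the moment at which its call begins. There is no depth.
- close_job(): hands the job in, once; it reports no verdict.
Trained networks look in a picture, given as the dict that the camera call returned (one of the last four; its "shot" number tells which), for a name from the list of things; names that differ only in an ending like _2 or _b are one class to them, and where a whole thing is asked for, a point or a joint stands for the part that bears it (a point fixed in the world has none). Each returns a list of dicts, best first, with "score" (0 to 1); they miss things now and then, are a little off and sometimes report something else, mostly with a low value. They report only what shows in the picture. A call takes as long as a camera call. They do not tell look-alikes from the thing itself.
- cut_out(picture, thing): "pixels" (480x640 bool, what is visible of it).
- place_of(picture, thing): "point" ([x, y, z] in mm, in world coordinates, good to about 4 mm: a listed point, or the origin of a listed thing).
The state is a dict: "time": time; "joint_positions": joint angles; "dq": joint speeds; "tau": joint torques, N m; "tool_pos": TCP position; "tcp_rot": TCP orientation; "contact_force": force on the tool from outside, world axes, zero at the start; "moment": the same for the moment, N m; "grip_width": finger opening in mm.
Only numpy, scipy, OpenCV 4.12 (cv2) and the standard library are available. Lean on these libraries where they do the work, as an engineer would, in place of code of your own. Each camera call takes 0.05 s, during which the arm holds its last target.

## Task

Sweep the three used screw caps lying loose on the bench into the low steel discard tray, through its open side, until each cap lies wholly inside, past the sloping lip. Push them steadily along the surface with the closed fingertips: do not pick them up or flick them. Leave the flask, the bottle and the vial where they stand.

Things in the scene. Friction and masses are not known exactly. Their poses are not given: they have to be found in the camera images.
- tray: Steel discard tray, fixed flat on the bench. Origin on the bench surface mid-tray; -x side is the open mouth facing roughly the robot (yaw within 12 deg), z up. Flat floor 2.5 mm thick, x = -60 to +62 mm. Walls 30 mm high, 3 mm thick: back (inner face x = +62 mm) and both sides (inner faces y = -120, +120 mm, from x = -60 mm to the back). Nothing above it.
- tray_mouth (a point): Middle of the tray's mouth: front edge of its flat floor, 60 mm from the tray origin along the tray's -x, 2.5 mm above the bench; axes as the tray's (+x points into the tray). In front of it a sloping lip, as wide as the tray, rises from bench level 25 mm nearer the robot to the floor's height here.
- cap_large: The largest cap: loose plain blue ribbed plastic screw cap lying open side down on the bench, a solid-sided disc 44 mm in diameter and 20 mm tall. Origin at the centre of its underside, z up; it may turn about z.
- cap_medium: The middle-sized cap: loose plain blue ribbed plastic screw cap lying open side down on the bench, a solid-sided disc 36 mm in diameter and 20 mm tall. Origin at the centre of its underside, z up; it may turn about z.
- cap_small: The smallest cap: loose plain blue ribbed plastic screw cap lying open side down on the bench, a solid-sided disc 30 mm in diameter and 16 mm tall. Origin at the centre of its underside, z up; it may turn about z.
- flask: Bystander: clear plastic cell-culture flask lying flat, 75 x 50 mm, 26 mm high, with a neck and blue cap reaching 66 mm from the middle along its -x. Origin at the centre of its underside. Stands to one side of the caps.
- bottle: Bystander: upright glass bottle, 66 mm in diameter, 150 mm tall, blue cap. Origin at the centre of its underside. Stands to the other side of the caps.
- vial: Bystander: small upright glass vial with blue cap, 32 mm in diameter, 70 mm tall, beside the tray outside its +y wall. Origin at the centre of its underside.
Things that resemble listed ones, but are neither listed nor needed, are in the scene too. What is shaped like the cap_small but red is not meant.

How it is judged:
By the outcome, as a careful person would: the job done as asked, in the order asked, and still so for the second after the job is handed in, with the robot touching nothing.
It also fails if it takes over 67 s, if anything falls off the work surface, if the arm or the gripper's body presses on something with over 40 N, if the wrist force passes 120 N, or if a joint passes its speed limit or range.

## Working session

There is one attempt and no reset: what is moved stays moved. The work goes in short steps, Python scripts to look and compute and a tool call to move; the robot and the scene stay as the last step left them, time stands still between calls to the robot, and variables do not carry over. Pictures are saved under pics/ and viewed, and the job is handed in when it is done.

Besides the shell and the picture viewer there is one more tool, called after "Call:" by a JSON object that holds its "api" and its "payload", one argument or row to a line. send_rows: Moves the arm, as the interface text tells. Its arguments: {"type":"object","properties":{"series":{"type":"string"}},"required":["series"]}

```bash
mkdir -p pics; ls
python3 - <<'E'
from plant import *
import cv2
o=get_obs();print({k:o[k] for k in('time','tool_pos','tcp_rot','grip_width','contact_force')})
for n in('top','side'):
    p=capture(n);cv2.imwrite(f'pics/{n}0.png',p['pixels'][:,:,::-1])
    print(n,p['mtx'].tolist(),p['R'].tolist(),p['t'].tolist())
    for th in('tray','tray_mouth','cap_large','cap_medium','cap_small','flask','bottle','vial'):
        try: print(th,[(r['point'] if isinstance(r['point'],list) else r['point'].round(0).tolist(),round(r['score'],2)) for r in place_of(p,th)])
        except Exception as e: print(th,e)
print(get_obs()['time'])
E
```

```text
pics
{'time': 0.0, 'tool_pos': array([ 178.36112886, -493.33541603,  226.03621581]), 'tcp_rot': array([3.00266027, 1.56924465, 1.7786315 ]), 'grip_width': 91.91286047889275, 'contact_force': array([-0.47424124, -0.63347596, -0.51733684])}
top [[487.29678120874377, 0.0, 320.4137154959676], [0.0, 487.29678120874377, 232.8120686774709], [0.0, 0.0, 1.0]] [[9.432007101444672e-06, -0.999873326482212, 0.01591637208766245], [-0.9969802843660388, -0.001245389589093752, -0.07764510023294101], [0.0776550867390496, -0.015867576820896623, -0.9968540051127763]] [-17.22542635012554, 554.326406304518, 1137.783644839117]
tray [([678.7, -75.6, 2.6], 0.59)]
tray_mouth [([616.9, -68.0, 1.8], 0.57), ([680.9, -73.7, 2.2], 0.17)]
cap_large [([483.7, 0.6, 1.3], 0.73)]
cap_medium [([442.3, -109.0, 1.7], 0.77)]
cap_small [([507.1, 153.5, 2.4], 0.7), ([434.4, 172.4, 1.9], 0.57), ([438.2, 98.8, 2.5], 0.41)]
flask [([483.4, -351.4, 0.2], 0.56)]
bottle [([446.0, 329.6, -1.9], 0.57)]
vial [([730.8, 100.5, 0.9], 0.65)]
side [[503.33978750093013, 0.0, 314.79967094224986], [0.0, 503.33978750093013, 245.96082262095507], [0.0, 0.0, 1.0]] [[-0.7830006245011193, -0.6217348399480761, 0.01886294848631422], [-0.3665295777887425, 0.43667445440641894, -0.8215664851214796], [0.5025595393949488, -0.6502008994638475, -0.5698005788866315]] [434.02762727127174, 228.5946773625648, 696.7162204782268]
tray [([675.2, -81.2, -1.6], 0.63)]
tray_mouth [([615.5, -64.8, 5.1], 0.67)]
cap_large [([485.4, -1.6, -1.4], 0.57)]
cap_medium [([442.9, -108.2, -0.8], 0.56)]
cap_small [([445.5, 103.0, -2.8], 0.84), ([439.6, 168.4, -4.2], 0.58), ([451.6, 328.3, -0.2], 0.57), ([514.5, 150.3, -0.2], 0.49), ([446.4, -111.7, -0.7], 0.44)]
flask [([490.0, -351.8, -0.1], 0.71)]
bottle [([451.2, 329.3, 0.0], 0.9), ([484.5, -4.0, 0.4], 0.27)]
vial [([731.6, 101.3, -3.3], 0.88)]
0.9
```

View pics/top0.png

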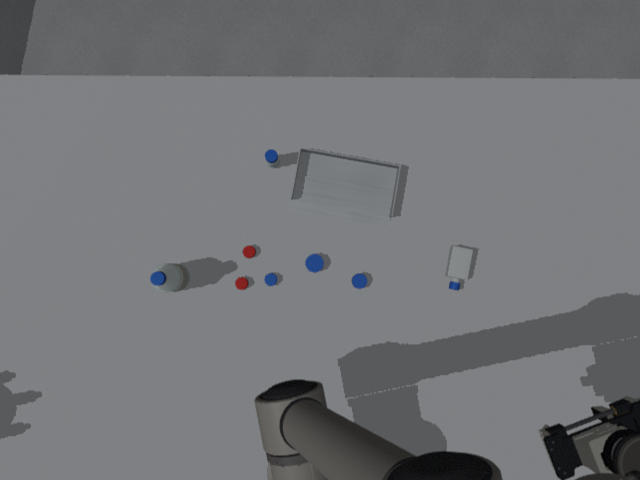

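View pics/side0.png

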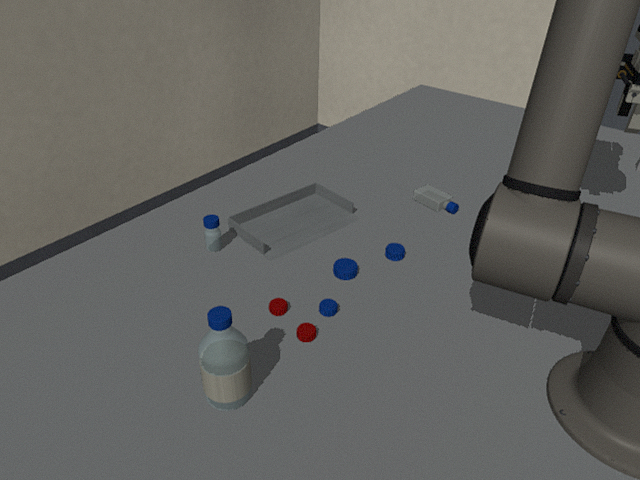

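```bash
cat > h.py <<'E'
from plant import *
import numpy as np, cv2
from scipy.spatial.transform import Rotation as Ro
def ray(p,u,v,z):
    d=p['R'].T@np.linalg.inv(p['mtx'])@[u,v,1]; c=-p['R'].T@p['t']
    return c+d*(z-c[2])/d[2]
def proj(p,X):
    q=p['mtx']@(p['R']@np.array(X,float)+p['t']); return q[:2]/q[2]
def blobs(p,name=None):
    h=cv2.cvtColor(p['pixels'],cv2.COLOR_RGB2HSV)
    m=((h[...,0]>105)&(h[...,0]<130)&(h[...,1]>150)&(h[...,2]>40)).astype(np.uint8)
    n,l,s,c=cv2.connectedComponentsWithStats(m)
    return [(s[i,4],c[i].round(1).tolist(),ray(p,*c[i],9).round(1)[:2].tolist()) for i in range(1,n) if s[i,4]>15]
def R(): return Ro.from_euler('xyz',get_obs()['tcp_rot']).as_matrix()
def need(X,zdir=None):
    """shift units in tool axes to world TCP X, turn units so tool z // zdir angle(deg)"""
    o=get_obs();M=R();s=M.T@(np.array(X)-o['tool_pos'])/30
    a=np.degrees(np.arctan2(M[1,2],M[0,2]))
    t=None
    if zdir is not None:
        d=(zdir-a+90)%180-90; t=-d/5
    print('shift',s.round(2),'zang',round(a,1),'turn',t)
E
python3 - <<'E'
from h import *
import plant
print([k for k in dir(plant) if not k.startswith('_')], getattr(plant,'grip_point_offset',None))
print(R().round(3))
need([400,-170,100])
for n in('top','side'):
    p=capture(n)
    print(n,*blobs(p),sep='\n')
    if n=='top':
        cv2.imwrite('pics/top1.png',cv2.resize(p['pixels'][130:300,220:420,::-1],None,fx=4,fy=3.5,interpolation=cv2.INTER_CUBIC)[:600])
        M=cut_out(p,'tray')[0]['pixels'].astype(np.uint8)
        cs=max(cv2.findContours(M,0,2)[0],key=cv2.contourArea); print(cv2.approxPolyDP(cs,6,True).reshape(-1,2).tolist())
E
```

```text
['Unreachable', 'capture', 'close_job', 'cut_out', 'get_obs', 'grip_point_offset', 'place_of'] 18.8
[[ 0.    0.94  0.34]
 [-0.    0.34 -0.94]
 [-1.   -0.    0.  ]]
shift [ 4.22 10.61 -7.64] zang -70.1 turn None
top
(np.int32(119), [270.8, 155.7], [743.1, 103.6])
(np.int32(231), [314.1, 262.8], [483.4, -2.0])
(np.int32(154), [157.7, 278.0], [447.1, 369.5])
(np.int32(107), [270.5, 279.1], [444.5, 102.0])
(np.int32(166), [359.1, 280.6], [440.9, -109.5])
(np.int32(62), [454.1, 285.5], [429.2, -337.5])
[[300, 148], [291, 208], [388, 226], [399, 164]]
side
(np.int32(108), [451.9, 207.5], [432.4, -341.8])
(np.int32(183), [210.9, 221.3], [799.3, 44.9])
(np.int32(279), [394.7, 251.6], [442.2, -110.2])
(np.int32(424), [345.0, 268.6], [484.9, -2.8])
(np.int32(258), [327.9, 307.3], [444.4, 103.1])
(np.int32(477), [219.5, 317.9], [565.3, 236.7])
```

```bash
python3 - <<'E'
E
true
```

```text
(no output)
```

View pics/top1.png

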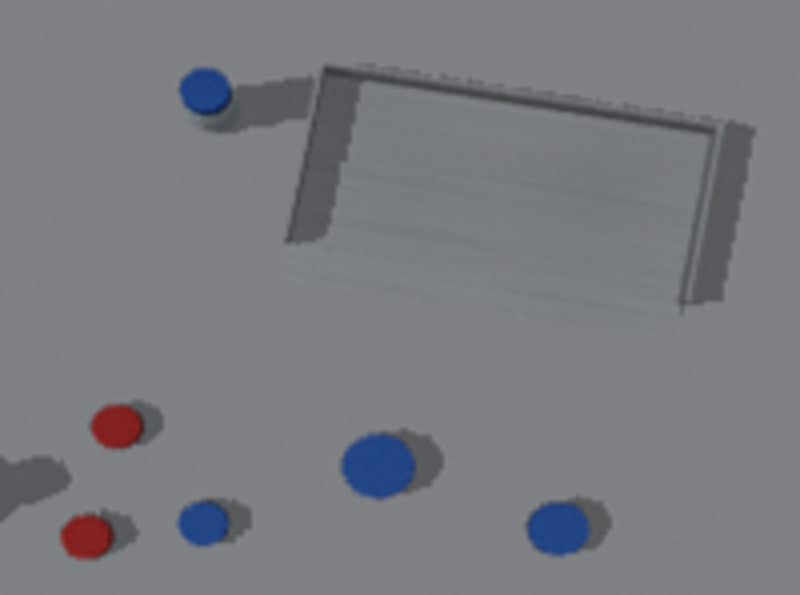

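Run:
```python
from h import *
p=capture('top')
P=[ray(p,*q,30)[:2].round(1) for q in[(301.3,149.4),(399.5,167.1),(390.8,216.3),(291.8,199.2)]]
print(P)
for a,b in((0,1),(3,2),(3,0),(2,1)):
    d=P[b]-P[a];print(np.hypot(*d),np.degrees(np.arctan2(d[1],d[0])))
print(np.mean(P,0))
yaw=np.radians(-10.5)
c=np.array([677,-78.]);e=np.array([np.cos(yaw),np.sin(yaw)]);f=np.array([-e[1],e[0]])
for q in((484,-2.4),(441.5,-110),(444.5,102.5)):
    d=np.array(q)-c;print(q,d@e,d@f)
```

```text
[array([753.8,  29. ]), array([ 711.7, -206.1]), array([ 593.2, -183.9]), array([633.6,  51.2])]
238.83973706232385 -100.15250438139559
238.54594945209195 -99.7505755930245
122.2328924635263 -10.464164045975728
120.56156103833428 -10.610897131999394
[673.075 -77.45 ]
(484, -2.4) -203.5452028870496 39.162614591850506
(441.5, -110) -225.7249939155626 -74.38062329544728
(444.5, 102.5) -261.50027835995206 135.1077511383695
```

Run:
```python
from h import *
need([384.5,-99.4,106],-100.4)
```

```text
shift [  4.02  10.93 -10.03] zang -70.1 turn 6.0537612543763455
```

Call:
{"api": "send_rows", "payload": {
  "series": "-1 0 2 -2 1; -1 0 4 -4 2; -1 1 6 -6 3; -1 1 8 -8 4; -1 2 9.5 -9 5; -1 3 10.93 -10.03 6.06; -1 4 10.93 -10.03 6.06; -1 4 10.93 -10.03 6.06"
}}

```text
time: 2.1
tool_pos: [384.9, -97.1, 105.6]
tcp_rot: [-1.941, 1.57, 2.591]
contact_force: [0.6, -0.9, 0.9]
grip_width: 15.9
```

Run:
```python
from h import *
print(get_obs()['tool_pos'],get_obs()['grip_width'],get_obs()['time'])
need([384.5,-99.4,8],-100.4)
for n in('top','side'):
    p=capture(n);cv2.imwrite(f'pics/{n}2.png',p['pixels'][:,:,::-1]); print(blobs(p))
```

```text
[384.88928101 -97.12447732 105.57247407] 15.933326064041928 2.1
shift [3.25 0.   0.08] zang -100.3 turn 0.017633186557773683
[(np.int32(119), [270.8, 155.7], [743.1, 103.6]), (np.int32(232), [314.1, 262.7], [483.4, -2.0]), (np.int32(154), [157.7, 278.0], [447.1, 369.5]), (np.int32(108), [270.4, 279.1], [444.5, 102.3]), (np.int32(104), [360.0, 278.6], [445.5, -111.7]), (np.int32(61), [454.2, 285.6], [428.9, -337.6])]
[(np.int32(107), [452.0, 207.4], [432.2, -341.9]), (np.int32(184), [210.9, 221.3], [799.2, 45.0]), (np.int32(278), [394.6, 251.6], [442.3, -110.1]), (np.int32(425), [345.0, 268.7], [484.7, -2.7]), (np.int32(255), [328.0, 307.3], [444.3, 103.2]), (np.int32(479), [219.5, 317.9], [565.3, 236.8])]
```

View pics/side2.png

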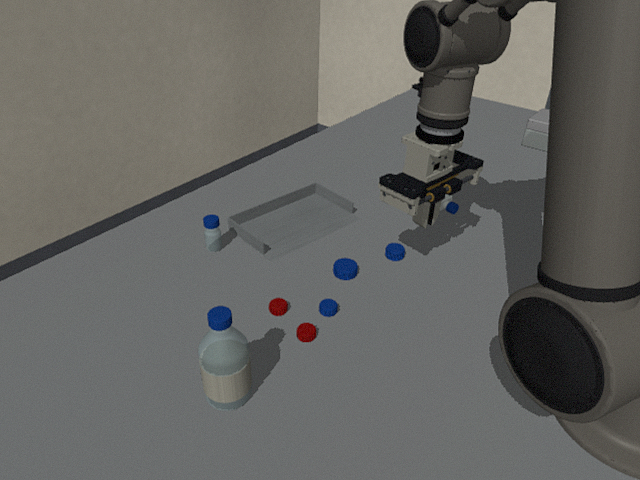

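View pics/top2.png

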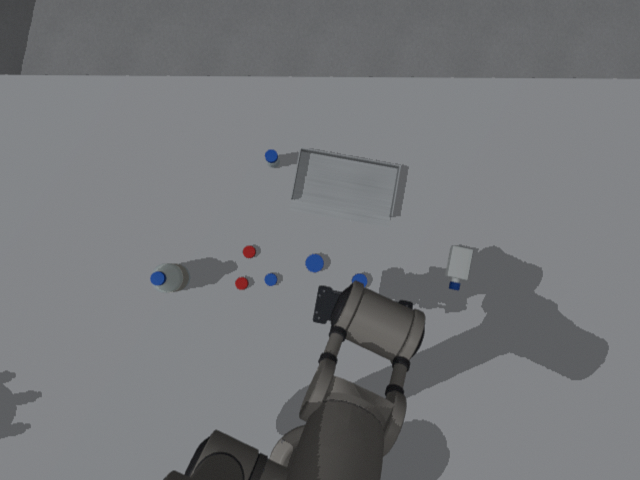

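Call:
{"api": "send_rows", "payload": {
  "series": "-1 1.2 0 0.08 0; -1 2.4 0 0.08 0; -1 3.23 0 0.08 0; -1 3.23 0 0.08 0; -1 3.23 0.3 0.08 0; -1 3.23 0.6 0.08 0; -1 3.23 0.9 0.08 0; -1 3.23 1.2 0.08 0"
}}

```text
time: 3.2
tool_pos: [420.5, -108.4, 10.2]
tcp_rot: [1.237, 1.57, -0.516]
contact_force: [0.2, -0.9, -0.1]
grip_width: 0.3
```

Run:
```python
from h import *
p=capture('side');cv2.imwrite('pics/s3.png',cv2.resize(p['pixels'][150:350,220:480,::-1],None,fx=3,fy=3)); print(blobs(p))
o=get_obs();print(o['tool_pos'])
```

```text
[(np.int32(184), [210.9, 221.3], [799.2, 45.0]), (np.int32(98), [390.2, 254.6], [443.6, -95.7]), (np.int32(424), [345.1, 268.7], [484.7, -2.8]), (np.int32(252), [328.0, 307.3], [444.4, 103.1]), (np.int32(476), [219.5, 317.9], [565.2, 236.8])]
[ 421.74541644 -108.86878788   10.24798679]
```

View pics/s3.png

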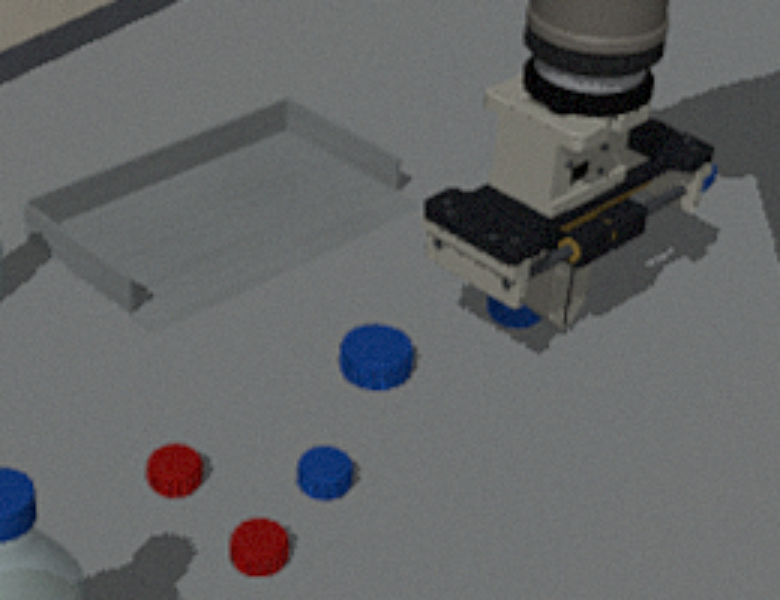

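Call:
{"api": "send_rows", "payload": {
  "series": "-1 0 0.4 0 0; -1 0 0.8 0 0; -1 0 1.2 0 0; -1 0 1.6 0 0; -1 0 2 0 0; -1 0 2.4 0 0; -1 0 2.8 0 0; -1 0 3.2 0 0"
}}

```text
time: 4.25
tool_pos: [514.7, -125.7, 9.8]
tcp_rot: [-0.664, 1.571, -2.417]
contact_force: [-0.6, 0.5, 0.1]
grip_width: 0.6
```

Run:
```python
from h import *
p=capture('side');cv2.imwrite('pics/s4.png',cv2.resize(p['pixels'][130:330,220:480,::-1],None,fx=3,fy=3)); print(blobs(p))
p=capture('top');print(blobs(p))
o=get_obs();print(o['tool_pos'],o['contact_force'])
```

```text
[(np.int32(77), [587.2, 107.8], [378.2, -1257.0]), (np.int32(109), [451.9, 207.3], [432.7, -342.2]), (np.int32(183), [211.0, 221.3], [799.1, 45.0]), (np.int32(114), [356.1, 231.9], [540.5, -119.6]), (np.int32(424), [345.0, 268.7], [484.8, -2.7]), (np.int32(254), [327.9, 307.3], [444.5, 103.0]), (np.int32(478), [219.5, 317.9], [565.2, 236.9])]
[(np.int32(119), [270.8, 155.7], [743.1, 103.6]), (np.int32(231), [314.1, 262.8], [483.4, -2.0]), (np.int32(155), [157.8, 278.1], [447.0, 369.4]), (np.int32(106), [270.4, 279.1], [444.5, 102.1]), (np.int32(61), [454.1, 285.5], [429.1, -337.5])]
[ 515.48356182 -126.01453576    9.90526463] [-0.29332865  0.37484851 -0.02069304]
```

View pics/s4.png

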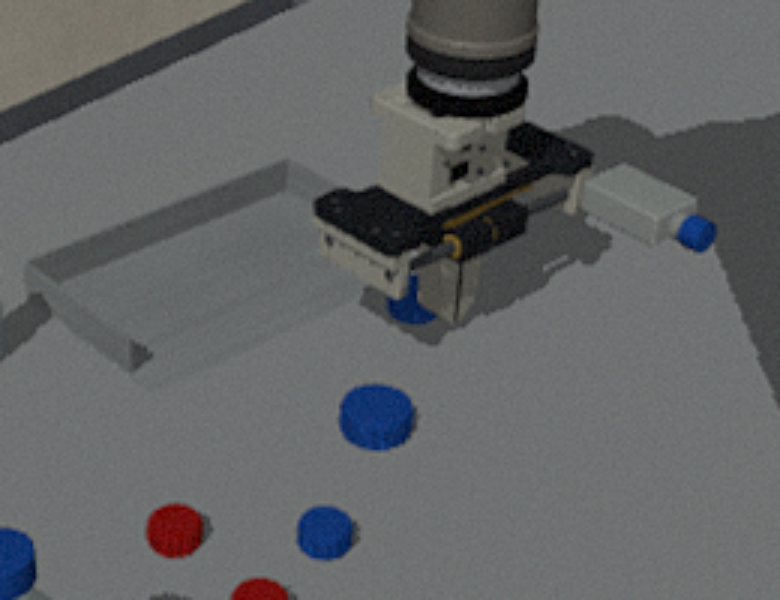

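Call:
{"api": "send_rows", "payload": {
  "series": "-1 0 0.45 0 0; -1 0 0.9 0 0; -1 0 1.35 0 0; -1 0 1.8 0 0; -1 0 2.25 0 0; -1 0 2.7 0 0; -1 0 3.15 0 0; -1 0 3.6 0 0"
}}

```text
time: 5.35
tool_pos: [620.1, -145.1, 9.6]
tcp_rot: [-1.629, 1.57, 2.901]
contact_force: [0.2, 0.3, -0.5]
grip_width: 0.9
```

Run:
```python
from h import *
p=capture('side');cv2.imwrite('pics/s5.png',cv2.resize(p['pixels'][130:330,220:480,::-1],None,fx=3,fy=3)); print(blobs(p))
o=get_obs();print(o['tool_pos'],o['contact_force'])
```

```text
[(np.int32(546), [573.5, 108.8], [411.3, -1215.3]), (np.int32(108), [320.8, 209.1], [652.8, -145.2]), (np.int32(105), [452.0, 207.4], [432.2, -341.9]), (np.int32(182), [211.0, 221.3], [799.4, 44.8]), (np.int32(424), [345.1, 268.7], [484.8, -2.9]), (np.int32(256), [328.0, 307.3], [444.4, 103.1]), (np.int32(476), [219.5, 317.8], [565.4, 236.7])]
[ 621.80260693 -145.56023101    9.8620008 ] [1.0352414  0.63599132 0.42776533]
```

View pics/s5.png

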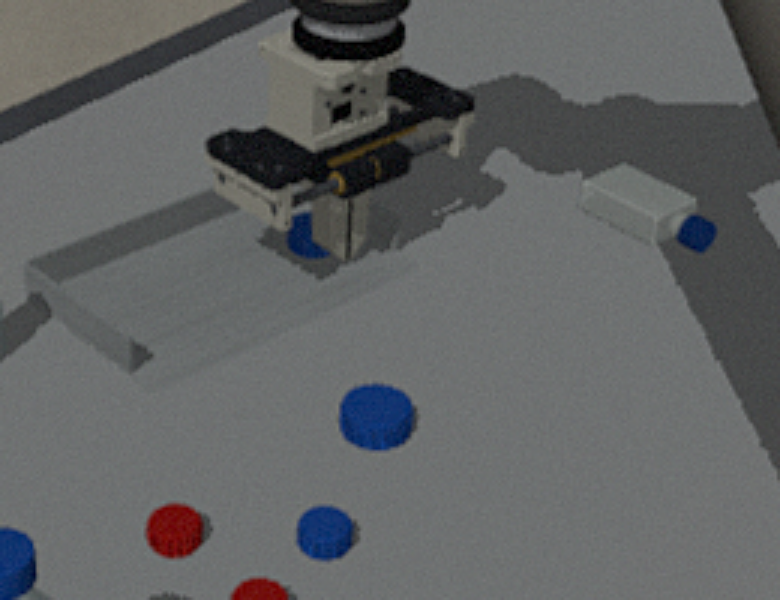

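Call:
{"api": "send_rows", "payload": {
  "series": "-1 0 0.2 0 0; -1 0 0.35 0 0; -1 0 0.35 0 0; -1 0 0 0 0; -1 0 -0.6 0 0; -1 -1.5 -1 0 0; -1 -3 -1 0 0; -1 -3 -1 0 0"
}}

```text
time: 6.4
tool_pos: [592.0, -140.3, 103.9]
tcp_rot: [1.38, 1.563, -0.373]
contact_force: [0.1, 0.2, 0.3]
grip_width: 0.6
```

Run:
```python
from h import *
p=capture('side');cv2.imwrite('pics/s6.png',cv2.resize(p['pixels'][130:330,220:480,::-1],None,fx=3,fy=3)); print(blobs(p))
o=get_obs();print(o['tool_pos'],o['contact_force'])
need([426.6,15,90],-107)
```

```text
[(np.int32(206), [320.5, 205.9], [662.0, -155.8]), (np.int32(110), [452.0, 207.4], [432.4, -342.2]), (np.int32(184), [210.9, 221.3], [799.2, 45.0]), (np.int32(421), [345.0, 268.7], [484.8, -2.7]), (np.int32(254), [328.0, 307.3], [444.3, 103.0]), (np.int32(478), [219.5, 317.9], [565.2, 236.8])]
[ 590.7737552  -139.88708223  101.54523644] [ 0.26736235 -0.07868962 -0.60068918]
shift [ 0.36 -6.32 -4.09] zang -100.4 turn 1.3130885404078156
```

View pics/s6.png

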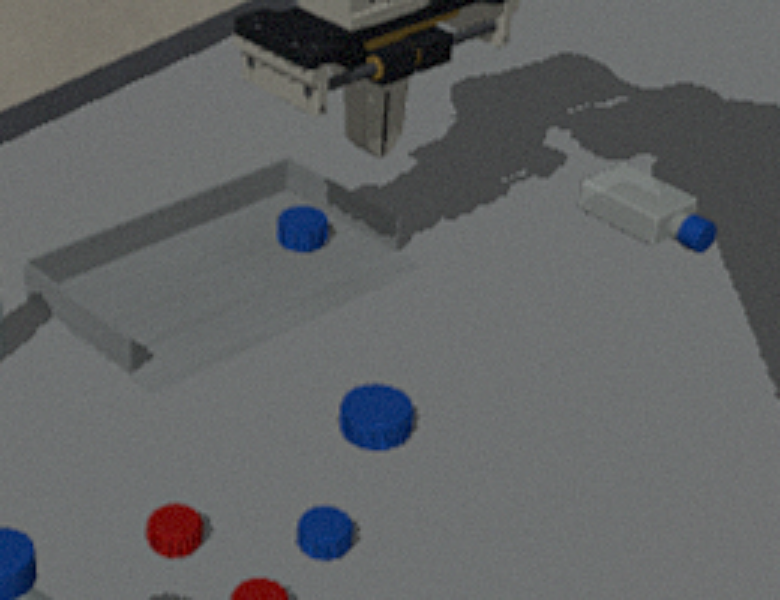

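Call:
{"api": "send_rows", "payload": {
  "series": "-1 0.05 -1.2 -0.8 0.3; -1 0.1 -2.4 -1.6 0.6; -1 0.15 -3.7 -2.4 0.9; -1 0.25 -5 -3.2 1.2; -1 0.3 -6.3 -4.08 1.32; -1 1.2 -6.32 -4.08 1.32; -1 2.2 -6.32 -4.08 1.32; -1 2.2 -6.32 -4.08 1.32"
}}

```text
time: 7.45
tool_pos: [423.4, 15.4, 31.7]
tcp_rot: [-1.404, 1.564, 3.011]
contact_force: [-0.6, -0.1, 0.8]
grip_width: 0.6
```

Run:
```python
from h import *
o=get_obs();print(o['tool_pos'],o['time'])
need([426.6,15,9],-107)
yaw=np.radians(-10.4);e=np.array([np.cos(yaw),np.sin(yaw)]);f=np.array([-e[1],e[0]])
t=np.array([676,-77.5])-34*e+18*f; print(t); need([*t,9])
d=np.array([484.2,-2.5])-o['tool_pos'][:2]; print(R()[:2,1:].T@d)
```

```text
[423.44443163  15.44118609  31.67421977] 7.45
shift [ 0.76  0.11 -0.02] zang -107.0 turn -0.004363452722094508
[645.80791461 -53.65806259]
shift [0.7  7.77 0.03] zang -107.0 turn None
[63.34464152 -0.63008827]
```

Call:
{"api": "send_rows", "payload": {
  "series": "-1 0.5 0 0 0; -1 0.74 0.2 0 0; -1 0.74 0.6 0 0; -1 0.74 1 0 0; -1 0.74 1.4 0 0; -1 0.74 1.8 0 0; -1 0.74 2.2 0 0; -1 0.74 2.6 0 0"
}}

```text
time: 8.45
tool_pos: [501.7, -8.1, 11.6]
tcp_rot: [-0.143, 1.571, -2.011]
contact_force: [0.2, -0.6, 0.1]
grip_width: 0.6
```

Call:
{"api": "send_rows", "payload": {
  "series": "-1 0 0.4 0 0; -1 0 0.8 0 0; -1 0 1.2 0 0; -1 0 1.6 0 0; -1 0 2 0 0; -1 0 2.4 0 0; -1 0 2.8 0 0; -1 0 3.2 0 0"
}}

```text
time: 9.45
tool_pos: [593.5, -36.2, 11.6]
tcp_rot: [0.123, 1.571, -1.745]
contact_force: [-0.6, -0.4, 0.5]
grip_width: 0.6
```

Run:
```python
from h import *
p=capture('side');cv2.imwrite('pics/s7.png',cv2.resize(p['pixels'][130:330,220:480,::-1],None,fx=3,fy=3)); print(blobs(p))
o=get_obs();print(o['tool_pos'],o['contact_force'])
need([645.8,-53.7,9])
```

```text
[(np.int32(187), [583.3, 108.4], [386.8, -1241.3]), (np.int32(106), [452.0, 207.4], [432.4, -342.0]), (np.int32(182), [211.0, 221.3], [799.2, 45.0]), (np.int32(164), [297.1, 232.6], [631.9, -38.9]), (np.int32(254), [328.0, 307.3], [444.3, 103.0]), (np.int32(476), [219.5, 317.9], [565.3, 236.8])]
[595.10146731 -36.78945433  11.80136622] [ 1.70554726 -0.15358658  0.99903106]
shift [0.1  1.78 0.04] zang -107.0 turn None
```

View pics/s7.png

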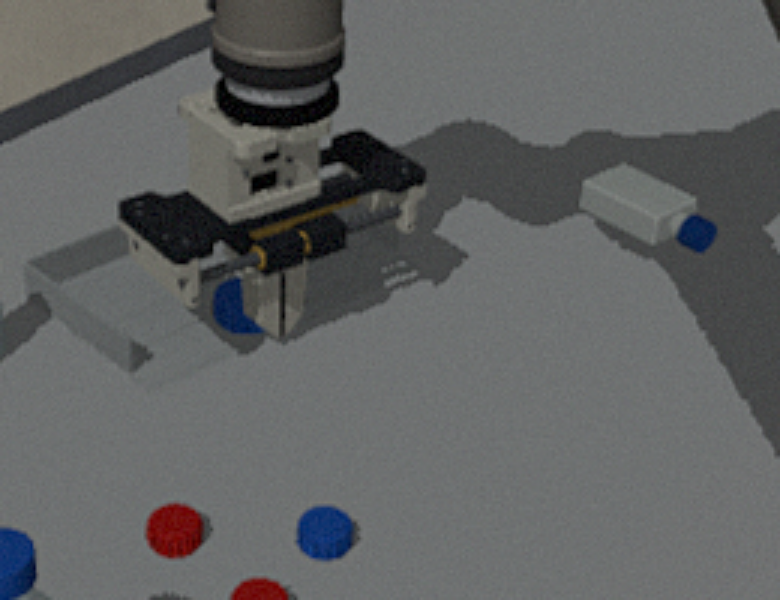

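Call:
{"api": "send_rows", "payload": {
  "series": "-1 0 0.4 0 0; -1 0 0.8 0 0; -1 0 1.2 0 0; -1 0 1.55 0 0; -1 0 1.8 0 0; -1 0 1.95 0 0; -1 0 1.95 0 0; -1 0 1.6 0 0"
}}

```text
time: 10.5
tool_pos: [638.4, -50.0, 11.5]
tcp_rot: [1.261, 1.571, -0.607]
contact_force: [-0.3, 0.0, -0.1]
grip_width: 0.7
```

Call:
{"api": "send_rows", "payload": {
  "series": "-1 0 -0.5 0 0; -1 -1 -1 0 0; -1 -2.7 -1 0 0; -1 -2.7 -1 0 0"
}}

```text
time: 11.0
tool_pos: [611.7, -41.3, 97.1]
tcp_rot: [1.672, 1.563, -0.196]
contact_force: [0.3, -0.3, -0.3]
grip_width: 0.6
```

Run:
```python
from h import *
p=capture('side');cv2.imwrite('pics/s8.png',cv2.resize(p['pixels'][130:330,220:480,::-1],None,fx=3,fy=3)); print(blobs(p))
o=get_obs();print(o['tool_pos'],o['contact_force'],o['time'])
yaw=np.radians(-10.4);e=np.array([np.cos(yaw),np.sin(yaw)]);f=np.array([-e[1],e[0]]);c=np.array([676,-77.5])
for b in blobs(p): d=np.array(b[2])-c; print(b[2],d@e,d@f)
s=np.array([444.4,102.8]); t=c-5*e+74*f; h=(t-s)/np.hypot(*(t-s)); a=np.degrees(np.arctan2(h[1],h[0]))
st=s-50*h; print('t',t,'head',a,'start',st); need([*st,95],a-90)
```

```text
[(np.int32(206), [320.5, 206.1], [661.6, -155.4]), (np.int32(105), [452.0, 207.5], [432.3, -341.7]), (np.int32(304), [286.8, 218.8], [683.5, -65.9]), (np.int32(184), [210.9, 221.3], [799.2, 45.0]), (np.int32(255), [328.0, 307.3], [444.3, 103.1]), (np.int32(478), [219.5, 317.9], [565.2, 236.8])]
[610.30809824 -41.10307018  94.70151829] [-0.52850381 -0.28395767 -1.03244025] 11.05
[661.6, -155.4] -0.10098776469411072 -79.21969326797083
[432.3, -341.7] -192.0032092620242 -303.852098286458
[683.5, -65.9] 5.282763946193899 12.763322650814471
[799.2, 45.0] 99.06240991101559 142.72746386950877
[444.3, 103.1] -260.49526741971266 135.80672167434275
[565.2, 236.8] -165.71688631837412 289.13499198288514
t [684.44055939  -3.81311543] head -23.948220529051454 start [398.70436693 123.09554429]
shift [-0.04 -8.35 -3.17] zang -107.0 turn 1.3866678102265468
```

View pics/s8.png

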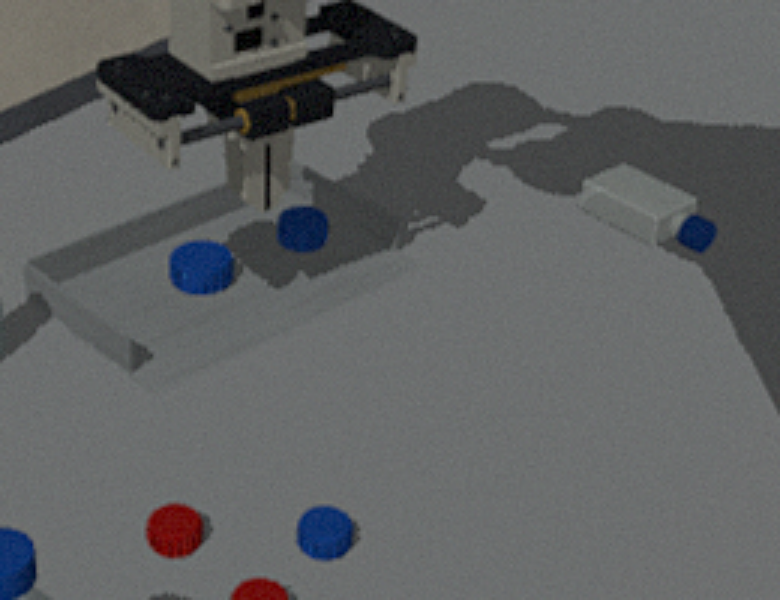

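Call:
{"api": "send_rows", "payload": {
  "series": "-1 0 -1.5 -0.6 0.3; -1 0 -3 -1.2 0.6; -1 0 -4.5 -1.8 0.9; -1 0 -6 -2.4 1.2; -1 0 -7.5 -3 1.39; -1 0 -8.35 -3.17 1.39; -1 1 -8.35 -3.17 1.39; -1 2 -8.35 -3.17 1.39"
}}

```text
time: 12.05
tool_pos: [396.8, 123.3, 31.4]
tcp_rot: [-0.908, 1.57, -2.897]
contact_force: [0.3, 0.4, -0.1]
grip_width: 0.4
```

Run:
```python
from h import *
o=get_obs();print(o['tool_pos'],o['time'])
need([398.7,123.1,9],-113.95)
need([684.4-24*.914,-3.8+24*.406,9])
d=np.array([444.4,102.8])-o['tool_pos'][:2]; print(R()[:2,1:].T@d)
```

```text
[396.83078836 123.25259092  31.43225401] 12.05
shift [ 0.75  0.06 -0.02] zang -113.9 turn 0.004242490864459114
shift [ 0.74  9.68 -0.02] zang -113.9 turn None
[51.77622923 -0.59941806]
```

Call:
{"api": "send_rows", "payload": {
  "series": "-1 0.5 0 0 0; -1 0.88 0.1 0 0; -1 0.88 0.4 0 0; -1 0.88 0.8 0 0; -1 0.88 1.2 0 0; -1 0.88 1.6 0 0; -1 0.88 2 0 0; -1 0.88 2.4 0 0"
}}

```text
time: 13.05
tool_pos: [464.9, 93.4, 6.3]
tcp_rot: [1.637, 1.571, -0.353]
contact_force: [-0.3, 0.5, 0.8]
grip_width: 0.5
```

Call:
{"api": "send_rows", "payload": {
  "series": "-1 0 0.4 0 0; -1 0 0.8 0 0; -1 0 1.2 0 0; -1 0 1.6 0 0; -1 0 2 0 0; -1 0 2.4 0 0; -1 0 2.8 0 0; -1 0 3.2 0 0"
}}

```text
time: 14.05
tool_pos: [552.5, 54.5, 6.2]
tcp_rot: [0.506, 1.571, -1.483]
contact_force: [-0.6, -0.2, 1.0]
grip_width: 0.2
```

Run:
```python
from h import *
p=capture('side');cv2.imwrite('pics/s9.png',cv2.resize(p['pixels'][150:350,180:440,::-1],None,fx=3,fy=3)); print(blobs(p))
o=get_obs();print(o['tool_pos'],o['contact_force'])
need([684.4-24*.914,-3.8+24*.406,9])
```

```text
[(np.int32(84), [319.2, 203.0], [672.3, -164.1]), (np.int32(105), [452.0, 207.5], [432.3, -341.7]), (np.int32(183), [210.9, 221.3], [799.3, 44.9]), (np.int32(34), [285.8, 264.3], [578.3, 57.7]), (np.int32(478), [219.5, 317.9], [565.2, 236.8])]
[554.17121783  53.80044823   6.39809815] [ 2.07406277 -0.20680042 -0.02508405]
shift [-0.08  3.95 -0.01] zang -114.0 turn None
```

View pics/s9.png

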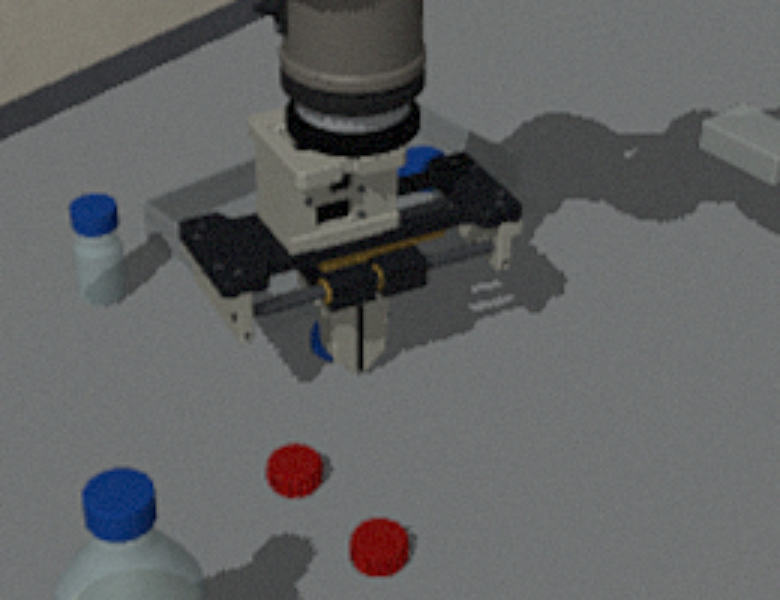

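Call:
{"api": "send_rows", "payload": {
  "series": "-1 0 0.4 0 0; -1 0 0.8 0 0; -1 0 1.2 0 0; -1 0 1.6 0 0; -1 0 2 0 0; -1 0 2.3 0 0; -1 0 2.3 0 0; -1 0 1.6 0 0"
}}

```text
time: 15.1
tool_pos: [596.2, 34.9, 6.1]
tcp_rot: [1.842, 1.57, -0.148]
contact_force: [-0.5, 0.7, -0.8]
grip_width: 0.6
```

Call:
{"api": "send_rows", "payload": {
  "series": "-1 0 -0.6 0 0; -1 0 -0.6 0 -1.4; -1 0 -0.6 0 -2.7; -1 0 -0.6 0 -2.7"
}}

```text
time: 15.6
tool_pos: [578.9, 42.8, 6.3]
tcp_rot: [-1.219, 1.571, -2.973]
contact_force: [0.3, 0.4, -0.1]
grip_width: 0.5
```

Run:
```python
from h import *
p=capture('side');cv2.imwrite('pics/s10.png',cv2.resize(p['pixels'][150:350,180:440,::-1],None,fx=3,fy=3)); print(blobs(p))
o=get_obs();print(o['tool_pos'],o['contact_force'])
yaw=np.radians(-10.4);e=np.array([np.cos(yaw),np.sin(yaw)]);f=np.array([-e[1],e[0]]);c=np.array([676,-77.5])
for b in blobs(p)+[(0,0,o['tool_pos'][:2])]: d=np.array(b[2])-c; print(b[2],d@e,d@f)
need([*(c-45*e+76*f),7.5],-100.4)
```

```text
[(np.int32(108), [451.9, 207.4], [432.5, -341.7]), (np.int32(183), [211.0, 221.3], [799.3, 44.9]), (np.int32(31), [272.0, 240.5], [651.9, 15.4]), (np.int32(20), [275.9, 247.6], [629.1, 29.1]), (np.int32(476), [219.5, 317.9], [565.2, 236.8])]
[578.91984153  42.73482324   6.23172183] [-0.7832072   0.44163284  0.96274101]
[432.5, -341.7] -191.80649496786154 -303.8159944574079
[799.3, 44.9] 99.1788189726219 142.64715863695247
[651.9, 15.4] -40.47430104037964 87.02327823802506
[629.1, 29.1] -65.37284286485747 96.38237087645568
[565.2, 236.8] -165.71688631837412 289.13499198288514
[578.91984153  42.73482324] -117.18996177719119 100.73471470975137
shift [-0.04  2.41  0.82] zang -100.6 turn -0.04041294177594068
```

View pics/s10.png

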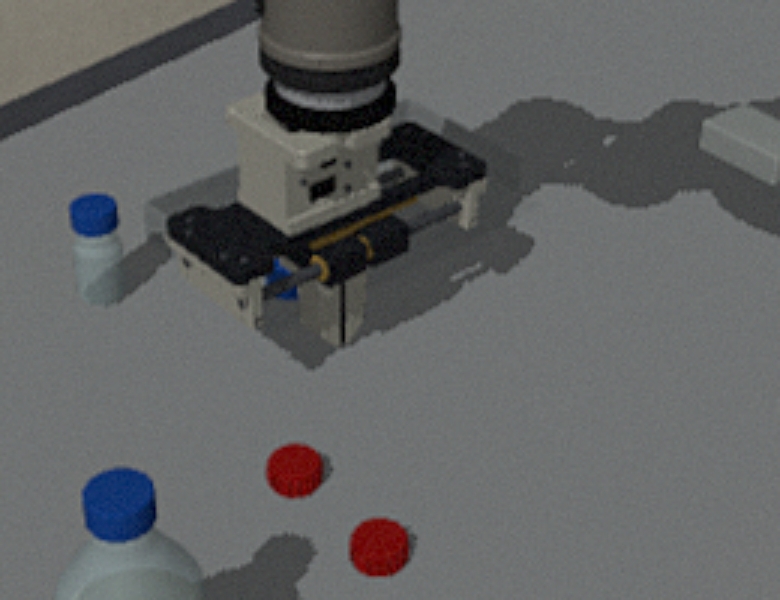

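Call:
{"api": "send_rows", "payload": {
  "series": "-1 -0.5 -0.6 0.4 0; -1 -2 -1.5 0.8 0; -1 -4 -2.5 0.82 0; -1 -5 -4 0.82 0; -1 -5 -4 0.82 0"
}}

```text
time: 16.27
tool_pos: [455.6, 40.7, 158.8]
tcp_rot: [1.677, 1.567, -0.078]
contact_force: [0.4, -0.5, -0.3]
grip_width: 0.6
```

Run:
```python
from h import *
p=capture('side');cv2.imwrite('pics/s11.png',cv2.resize(p['pixels'][150:350,180:440,::-1],None,fx=3,fy=3)); print(blobs(p))
o=get_obs();print(o['tool_pos'],o['contact_force'])
yaw=np.radians(-10.4);e=np.array([np.cos(yaw),np.sin(yaw)]);f=np.array([-e[1],e[0]]);c=np.array([676,-77.5])
for b in blobs(p)+[(0,0,o['tool_pos'][:2])]: d=np.array(b[2])-c; print(b[2],d@e,d@f)
need([*(c-115*e+76*f),7.5],-100.4)
print(place_of(p,'cap_small')[:3])
p=capture('top');print(blobs(p))
```

```text
[(np.int32(547), [573.4, 108.7], [411.7, -1216.0]), (np.int32(163), [319.8, 207.2], [659.8, -150.5]), (np.int32(104), [452.0, 207.4], [432.3, -342.1]), (np.int32(305), [286.9, 218.9], [683.3, -65.9]), (np.int32(184), [210.9, 221.3], [799.2, 45.1]), (np.int32(178), [276.2, 242.4], [640.9, 15.1]), (np.int32(476), [219.5, 317.8], [565.4, 236.7])]
[456.69211973  40.38982384 157.53415825] [ 0.51602419 -0.05244684  0.20262186]
[411.7, -1216.0] -54.43689286821537 -1167.5073296107628
[659.8, -150.5] -2.7559602238860186 -74.72512752243625
[432.3, -342.1] -191.93100160392396 -304.2455268747834
[683.3, -65.9] 5.0860496520311775 12.727218821764351
[799.2, 45.1] 99.04435799649053 142.8258210165901
[640.9, 15.1] -51.23943147575172 84.74249619902487
[565.4, 236.7] -165.50212010968644 289.0727386648539
[456.69211973  40.38982384] -236.98634459252781 76.36379633877367
shift [5.01 4.05 0.  ] zang -100.6 turn -0.03129726422433521
[{'point': [438.8, 167.0, -4.1], 'score': 0.84}, {'point': [639.1, 18.7, -1.2], 'score': 0.74}, {'point': [511.2, 150.6, 2.5], 'score': 0.7}]
[(np.int32(119), [270.8, 155.7], [743.1, 103.6]), (np.int32(247), [339.2, 181.7], [679.7, -62.6]), (np.int32(167), [376.2, 190.5], [658.4, -152.4]), (np.int32(109), [306.8, 198.4], [638.7, 15.8]), (np.int32(154), [157.7, 278.0], [447.1, 369.5]), (np.int32(59), [454.2, 285.7], [428.6, -337.6])]
```

View pics/s11.png

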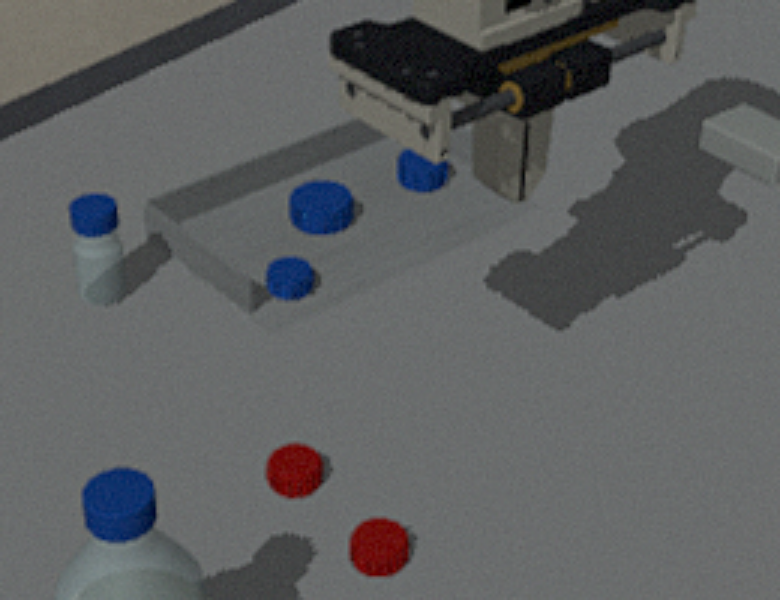

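Call:
{"api": "send_rows", "payload": {
  "series": "-1 1.5 1 -0.03 0; -1 3 2 -0.03 0; -1 4.5 3 -0.03 0; -1 4.97 3.2 -0.03 0; -1 4.97 3.5 -0.03 0; -1 4.97 3.9 -0.03 0; -1 4.97 4.3 -0.03 0; -1 4.97 4.7 -0.03 0"
}}

```text
time: 17.42
tool_pos: [596.9, 15.3, 8.4]
tcp_rot: [1.598, 1.569, -0.156]
contact_force: [-0.2, 0.8, 0.2]
grip_width: 0.5
```

Run:
```python
from h import *
yaw=np.radians(-10.4);e=np.array([np.cos(yaw),np.sin(yaw)]);f=np.array([-e[1],e[0]]);c=np.array([676,-77.5])
print(get_obs()['tool_pos']);need([*(c-41*e+78*f),8.5],-100.4)
p=capture('side');cv2.imwrite('pics/s12.png',cv2.resize(p['pixels'][150:350,180:440,::-1],None,fx=3,fy=3)); print(blobs(p))
```

```text
[596.93658364  15.26753027   8.42103109]
shift [ 0.    1.78 -0.04] zang -100.5 turn -0.015800470248422016
[(np.int32(78), [586.8, 107.1], [381.2, -1263.6]), (np.int32(104), [452.0, 207.5], [432.3, -341.8]), (np.int32(36), [318.1, 210.3], [654.2, -137.4]), (np.int32(184), [210.9, 221.3], [799.2, 45.0]), (np.int32(138), [276.3, 242.8], [639.8, 15.9]), (np.int32(477), [219.5, 317.9], [565.3, 236.8])]
```

View pics/s12.png

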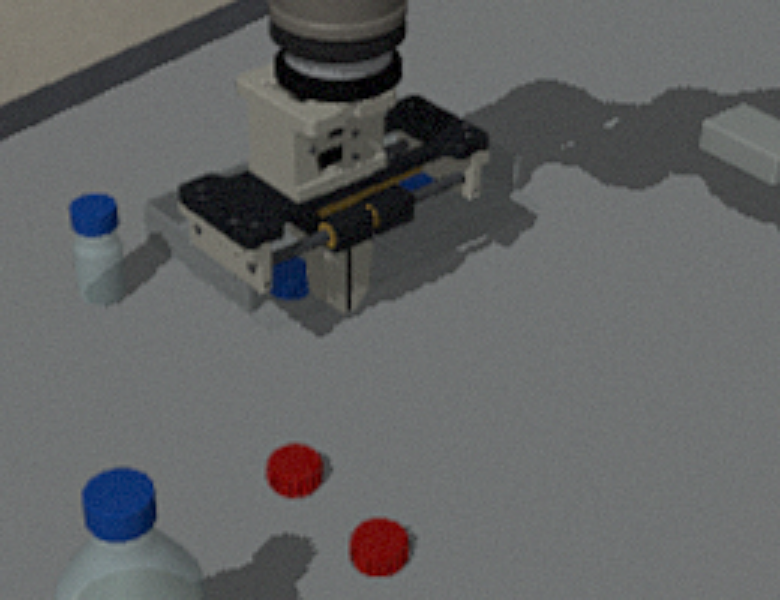

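Call:
{"api": "send_rows", "payload": {
  "series": "-1 0 0.3 0 0; -1 0 0.6 0 0; -1 0 0.9 0 0; -1 0 1.2 0 0; -1 0 1.45 0 0; -1 0 1.65 0 0; -1 0 1.75 0 0; -1 0 1.75 0 0"
}}

```text
time: 18.48
tool_pos: [647.2, 5.9, 7.0]
tcp_rot: [-0.323, 1.571, -2.077]
contact_force: [0.1, 0.5, 1.0]
grip_width: 0.5
```

Call:
{"api": "send_rows", "payload": {
  "series": "-1 0 -0.4 0 0; -1 0 -1.5 0 0; -1 -1 -2.5 0 0; -1 -3 -4 0 0; -1 -5 -5.5 0 0; -1 -5 -5.5 0 0"
}}

```text
time: 19.23
tool_pos: [483.9, 36.3, 160.0]
tcp_rot: [1.652, 1.567, -0.101]
contact_force: [0.8, -0.0, -0.0]
grip_width: 0.6
```

Run:
```python
from h import *
o=get_obs();print(o['tool_pos'],o['contact_force'],o['time'])
yaw=np.radians(-10.4);e=np.array([np.cos(yaw),np.sin(yaw)]);f=np.array([-e[1],e[0]]);c=np.array([676,-77.5])
for n in('side','top'):
    p=capture(n);print(n)
    im=p['pixels'][150:350,180:440,::-1] if n=='side' else p['pixels'][130:300,220:420,::-1]
    cv2.imwrite(f'pics/{n}13.png',cv2.resize(im,None,fx=3,fy=3,interpolation=cv2.INTER_CUBIC))
    for b in blobs(p): d=np.array(b[2])-c; print(b[1],b[2],d@e,d@f)
```

```text
[483.93952642  36.34978811 160.0302691 ] [ 8.00460965e-01 -3.73275744e-03 -4.42358838e-05] 19.225
side
[573.4, 108.7] [411.6, -1215.8] -54.571353844346774 -1167.328667231125
[320.2, 206.2] [661.9, -154.7] 0.06772027487446544 -78.47703749482628
[452.0, 207.4] [432.4, -342.0] -191.85069637136772 -304.129117813177
[286.8, 218.9] [683.4, -65.8] 5.166354884587481 12.843627883370758
[211.0, 221.4] [798.9, 45.0] 98.76733846977152 142.6733081259336
[265.9, 234.8] [675.4, 8.2] -16.060633630461044 84.18376356155683
[219.5, 317.9] [565.1, 236.8] -165.81524346545547 289.1169400683601
top
[270.8, 155.7] [743.1, 103.6] 33.3056284867018 190.23762801061676
[339.1, 181.7] [679.9, -62.5] 1.128141557413783 15.457596728677968
[309.4, 184.1] [673.7, 9.6] -17.985431934194516 85.25388107376963
[376.2, 190.5] [658.4, -152.6] -3.7538700779985597 -77.04335441449514
[157.7, 278.0] [447.1, 369.5] -305.8315675961843 398.3356151057303
[454.2, 285.5] [429.2, -337.7] -195.77435740254793 -300.4774217534812
```

View pics/side13.png

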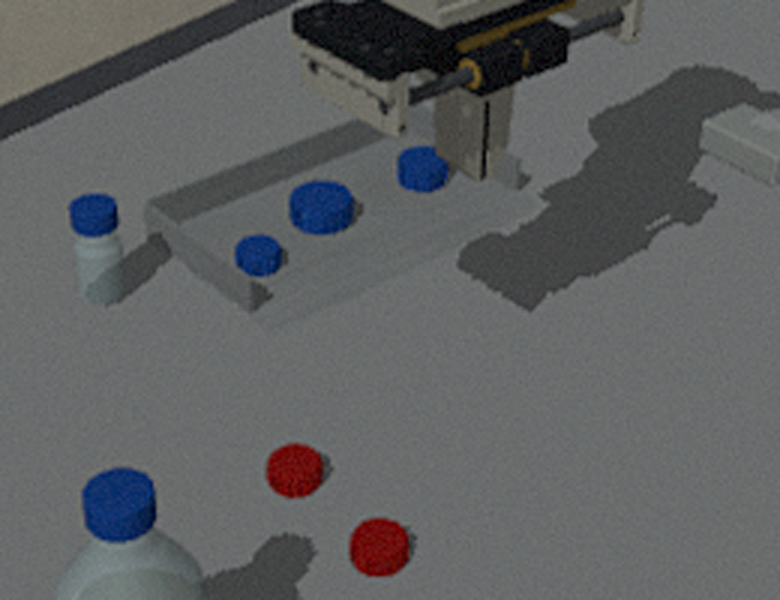

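View pics/top13.png

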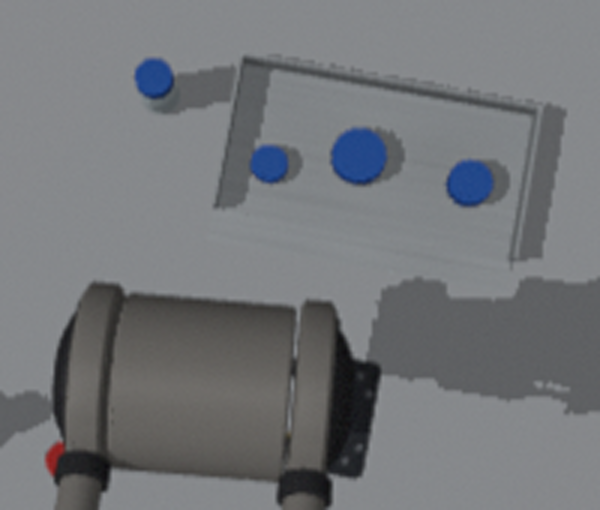

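All three caps are well inside the tray and the bystanders haven't moved. In the side crop the caps are at about (258,255), (321,207) and (421,168). The robot is clear of everything.

```bash
python3 -c "
from plant import *
print(close_job())"
```

```text
the job is handed in; nothing more can be done
None
```

All three blue caps are now inside the tray, swept in through the open mouth with the closed fingertips along the surface. I handed the job in at about 19 s of robot time.

**Final positions:** The last pictures from both cameras put the cap centres here in tray coordinates, with the floor's front edge at x = -60 mm:

| Cap | x (mm) | y (mm) | Rear edge past the lip (mm) |
|---|---|---|---|
| medium | about -2 | about -78 | about 40 |
| large | about +3 | about +14 | about 41 |
| small | about -17 | about +85 | about 28 |

The two cameras agreed to within about 4 mm.

**Bystanders:** The flask, bottle and vial showed at the same pixels as at the start. The two red caps stayed at the same pixels in the side view.

**Robot:** At hand-in the arm was clear of everything, with the fingertips 160 mm above the bench. The contact forces I read during the pushes stayed around 2 N.

**Change of plan:** I pushed the small cap in two strokes, turning the gripper in between, because a single diagonal push would have brought the gripper's body close to the vial. No check failed.

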